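# Shut away the diagnostic lens

### The arm

A 6-joint arm with a two-finger parallel gripper is mounted at the origin on the work surface. World frame = base frame: x ahead of the robot, y to its left, z up, the work surface at z = 0. Lengths are in mm, angles in rad, forces in N, time in s.
With the tool pointing down it reaches from about 425 to 1125 mm from the base axis. Payload 14.9 kg.
Tool frame: the origin (TCP) lies at the very end of the fingers, on their centre line; the grasp point (between the pads) lies 19 mm behind it; z points along the fingers, y is the line along which they close (so a half turn about z gives the same grasp; the last joint's range is limited). The gripper opens to 91 mm and grips with 3 to 60 N. Pads are 32 mm wide; open, the fingers measure 118 mm over their backs; the gripper's body (76 mm by 178 mm) begins 60 mm behind the grasp point.
Start: joints at [-1.341, 0.379, 1.734, -0, 1.028, -0.033], TCP at [181.845, -675.981, 213.932] pointing down, gripper open.
Joint ranges: [-2.77, 2.77], [-0.74, 2.19], [0, 2.66], [-1.06, 4.2], [0.31, 2.87], [-3.08, 3.08]. Speed limits (rad/s): [1.89, 1.89, 2.39, 3.14, 3.14, 3.14].

### API

Orientations are given as a rotation vector (axis times angle).
In Python, from bench import get_obs, vision, arm gives the robot as it stands.
- The arm moves only by the tool step_arm, never from a script. Its argument "moves" is a list of rows, each an object of numbers: "x", "y", "z": the shift along the tool's x, y, z in mm; "rx", "ry", "rz": the turn, a rotation vector about the tool's x, y, z in degrees; "gripper": the opening, from 0 (shut) to 1 (fully open). A call has 1 to 20 rows; each row shifts and turns the commanded pose from where the row before left it, along the tool's axes as they then stand; what a row does not reach is not made up. A row lasts 1/10 s, in which the tool goes at most 50 mm and 8.59 degrees, less where a joint would pass 70% of its speed; a pose out of reach is approached as far as the arm can. A call is refused whole if a number of a shift passes 50 or a number of a turn 8.59, either way. A call with a gripper value outside its range is refused whole. The fingers move at their own pace and stop on an object; "grip_force" is the grip in N (left out, the last holds). Time passes only in rows, so rows that do not move let the fingers close. It gives the time, the measured TCP pose, the force, the opening and the grip force at its end, in the units of the state.
- get_obs(): the state, without advancing time (a new reading comes with each control period).
- vision.capture(name): name is "side" or "top"; returns the picture (400x640x3 uint8, blue, green, red); there is no depth.
- vision.get_calibration(name): a dict with "mtx" (3x3 intrinsics, pixels), "T" (4x4, takes a point from camera to world coordinates). Camera axes: x right, y down, z forward; pixel columns grow to the right and rows downward; lengths in mm; the calibration is good to about 2 mm. A picture is of the moment at which its call begins. get_calibration takes no time and is no camera call.
- arm.job_done(): hands the job in; it is judged then, once.
The state is a dict: "t": time; "qpos": joint angles; "qd": joint speeds; "effort": joint torques, N m; "position": TCP position; "tool_rot": TCP orientation; "contact_force": force on the tool from outside, world axes, zero at the start; "torque": the same for the moment, N m; "width": finger opening in mm; "finger_force": force on a finger pad.
Only numpy, scipy, OpenCV 4.12 (cv2) and the standard library are available. Lean on these libraries where they do the work, as an engineer would, in place of code of your own. Each camera call takes 0.05 s, during which the arm holds its last target. There are 200 camera calls.

### The job

One of the three open cases holds the big round diagnostic lens: swing that case's lid over and press it down against its gasket until the clip catches, so that it stays fully shut with the lens inside, and leave the other two cases open to dry. If the occluder paddle lies across the case you have to shut, first lay it flat inside the steel tray; if it lies across another case, leave it where it is. Do not push about or knock over the bottles, the jar or the prism.

Things in the scene. Friction and masses are not known exactly. Their poses are not given: they have to be found in the camera images.
- case_a: one of three identical white lens cases, fixed: open box 100 (x) x 120 (y) x 50 high, front and side walls 6, back wall 12, floor 5 thick. Origin under its centre; +x = back, with the lid's hinge; -x = front, with a grey spring clip in the middle (30 wide, 68 high, 12 in front of the wall)
- lid_a (a joint): lid opening of case_a, rad: 0 = shut and clipped, pi/2 = upright over the hinge, more = leaning back; starts at 1.5 to 1.95. Stiff hinge (0.07 Nm): stays where left. The gasket resists from about 0.06 (6 mm at the front edge), rising to 7 N; the clip catches at about 0; not caught, the lid springs back to 0.05 to 0.09 when let go. Gives to -0.02 when pressed
- edge_a (a point): point on the outer (top) face of the lid of case_a, on its middle line, 92 mm from the hinge axis, 20 short of the lip's tip: press the nearly shut lid straight down here, with about 8 to 15 N, to make the clip catch. Shut, it lies 60 mm above the table. Turns with the lid: z = normal of the outer face, -x = from hinge to free edge
- hinge_a (a point): middle of the lid's hinge axis on case_a, 54 mm behind the case's centre and 53 mm above the table, axes as the case; the axis runs along the case's y, the shut lid lies from here to -x with its underside at this height
- case_b: another of the cases, like case_a. Each lid: white frame with a clear window, 104 from hinge to front edge, 120 wide, 7 thick; a grey lip 34 wide in the middle of the front edge reaches 8 farther, for the clip to hook over; black gasket underneath
- lid_b (a joint): the same for the lid of case_b
- edge_b (a point): the same for the lid of case_b
- hinge_b (a point): the same for case_b
- case_c: the third of the cases, like case_a
- lid_c (a joint): the same for the lid of case_c
- edge_c (a point): the same for the lid of case_c
- hinge_c (a point): the same for case_c
- lens: round diagnostic lens in a black holder: upright truncated cone, 38 mm across at the top with a glass face, 26 at the foot, 22 high; stands loose in one of the cases. Origin under its centre
- prism: slender black tonometer prism: 17 mm across at the foot, tapering to 7, 28 high; stands loose in another case; the remaining case is empty. Origin under its centre
- paddle: black occluder paddle, flat, 160 long: disc 50 across, 5 thick at its +x end, handle 14 wide, 8 thick, 115 long to -x; 50 g. Origin under mid-length, 55 from the disc's centre. It starts lying on the front and back rims of one case, beside the clip, the handle jutting some 65 beyond the front wall, its underside 50 above the table; no lid can shut on it
- paddle_grip (a point): point in the middle of the paddle's handle, where it can be gripped: 55 mm from the origin towards -x, 4 mm above the underside; axes as the paddle
- tray: shallow steel tray fixed to the table at the left or right: 240 (x) x 110 (y), rim 10 high, wall and floor 3 thick. Origin under its centre, x along its length
- supply: grey power supply box fixed at the other side, 200 (x) x 100 (y) x 90 high, an obstacle. Origin under its centre
- drops: small drop bottle, 28 across, 65 high, standing between two cases; bystander. Origin under its centre
- solution: white solution bottle, 48 across, 150 high, standing behind the cases; bystander. Origin under its centre
- jar: amber jar, 48 across, 60 high, in front of the cases; bystander. Origin under its centre

How it is judged (in metres and radians):
At the end, for the whole second after the job is handed in: the lens's case is clipped shut (lid below 0.025 rad), lens inside (moved under 40 mm); the other lids above 1.2 rad; the paddle at rest flat in the tray (middles within 42 mm along and across) if it lay across the lens's case, else within 20 mm of its start (((horizontal distance between lens and case_a below 0.045 m and value of joint lid_a below 0.025 rad and value of joint each of lid_b, lid_c above 1.2 rad and x of paddle in the frame of tray between -0.042 and 0.042 m and y of paddle in the frame of tray between -0.042 and 0.042 m and z of paddle in the frame of tray below 0.008 m and angle between paddle's own z axis and vertical below 0.05 rad and linear speed of paddle below 0.02 m/s) or (horizontal distance between lens and case_b below 0.045 m and value of joint lid_b below 0.025 rad and value of joint each of lid_a, lid_c above 1.2 rad and distance of paddle from where it was at the start of the episode below 0.02 m)) and distance of lens from where it was at the start of the episode below 0.04 m and height (world z) of lens below 0.02 m); the robot touches nothing.
It fails at once if the small drop bottle is moved more than 30 mm or tipped over (distance of drops from where it was at the start of the episode above 0.03 m or angle between drops's own z axis and vertical above 0.6 rad).
It fails at once if the solution bottle is moved more than 30 mm or tipped over (distance of solution from where it was at the start of the episode above 0.03 m or angle between solution's own z axis and vertical above 0.6 rad).
It fails at once if the jar is moved more than 30 mm or tipped over (distance of jar from where it was at the start of the episode above 0.03 m or angle between jar's own z axis and vertical above 0.6 rad).
It fails at once if the tonometer prism is moved more than 30 mm or tipped over (distance of prism from where it was at the start of the episode above 0.03 m or angle between prism's own z axis and vertical above 0.6 rad).
It also fails if it takes over 61 s, if anything falls off the work surface, if the arm or the gripper's body presses on something with over 40 N, if the wrist force passes 120 N, or if a joint passes its speed limit or range.

## Working session

There is one attempt and no reset: what is moved stays moved. The work goes in short steps, Python scripts to look and compute and a tool call to move; the robot and the scene stay as the last step left them, time stands still between calls to the robot, and variables do not carry over. Pictures are saved under pics/ and viewed, at most 10 in all, crops included, and the job is handed in when it is done.

Besides the shell and the picture viewer there is one more tool, called as name(argument=value, ...), one argument or row to a line, values as JSON. step_arm: Moves the arm, as the interface text tells. Its arguments: {"type":"object","properties":{"moves":{"type":"array","items":{"type":"object","properties":{"x":{"type":"number"},"y":{"type":"number"},"z":{"type":"number"},"rx":{"type":"number"},"ry":{"type":"number"},"rz":{"type":"number"},"gripper":{"type":"number"}}}},"grip_force":{"type":"number"}},"required":["moves"]}

```bash
mkdir -p pics
python3 - <<'E'
from bench import get_obs, vision
import cv2,numpy as np
np.set_printoptions(precision=3,suppress=True)
for n in("top","side"):
    cv2.imwrite(f"pics/{n}0.png",vision.capture(n)); c=vision.get_calibration(n); print(n,c["mtx"],c["T"])
o=get_obs();print(o["t"],o["position"],o["tool_rot"],o["width"])
E
```

```text
top [[430.912   0.    320.54 ]
 [  0.    430.912 194.814]
 [  0.      0.      1.   ]] [[   0.003   -0.974    0.228  329.258]
 [  -1.      -0.005   -0.006   -8.89 ]
 [   0.007   -0.227   -0.974 1178.035]
 [   0.       0.       0.       1.   ]]
side [[446.418   0.    325.503]
 [  0.    446.418 197.089]
 [  0.      0.      1.   ]] [[ -0.825  -0.338   0.453  98.373]
 [ -0.565   0.469  -0.679 707.7  ]
 [  0.018  -0.816  -0.578 663.258]
 [  0.      0.      0.      1.   ]]
0.1 [ 181.765 -675.625  213.359] [-3.114 -0.412  0.   ] 91.20183525651787
```

View pics/top0.png

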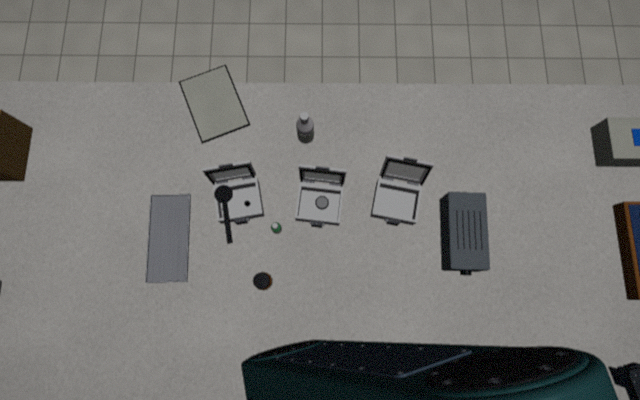

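View pics/side0.png

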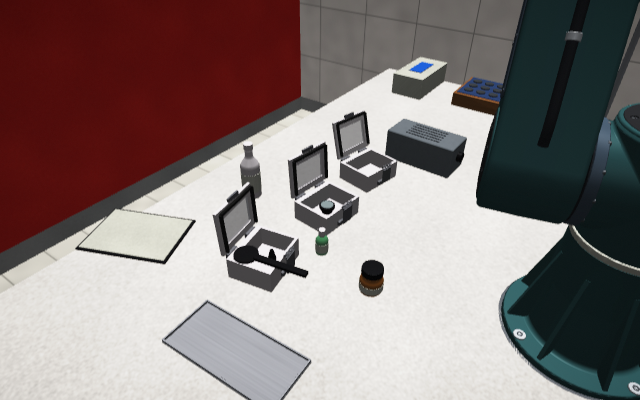

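The top view shows a big round lens in the middle case at about (321,202). The left case holds the small prism at (247,203), with the paddle lying across it, so the paddle stays where it is. I'll take a closer look at the middle case.

Run:
```python
import cv2,numpy as np
a=cv2.imread("pics/top0.png")[155:235,285:360]; b=cv2.imread("pics/side0.png")[135:235,280:370]
A=cv2.resize(a,(400,427),interpolation=cv2.INTER_CUBIC); B=cv2.resize(b,(384,427),interpolation=cv2.INTER_CUBIC)
cv2.imwrite("pics/crop.png",np.hstack([A,B]))
```

```text
(no output)
```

View pics/crop.png

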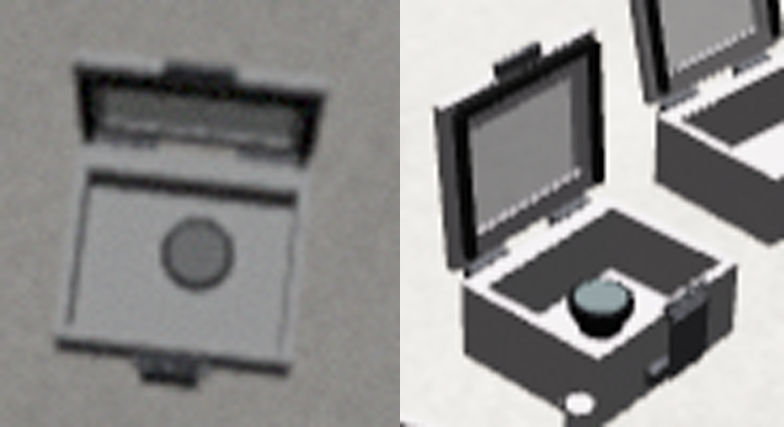

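The crop confirms the lens is in the middle case (call it case M). Its clip faces the robot and its lid is about upright. I'll fit the case pose and lid angle from these corners.

```bash
cat > fit.py <<'E'
from bench import vision
import numpy as np
from scipy.optimize import least_squares
np.set_printoptions(precision=2,suppress=True)
C={n:vision.get_calibration(n) for n in("top","side")}
def proj(n,P):
    T=np.linalg.inv(C[n]["T"]); p=C[n]["mtx"]@(T[:3,:3]@P+T[:3,3]); return p[:2]/p[2]
def at_z(n,uv,z):
    T=C[n]["T"]; d=T[:3,:3]@np.linalg.solve(C[n]["mtx"],[*uv,1]); return T[:3,3]+d*(z-T[2,3])/d[2]
def pt(q,f):
    x,y,w,th=q
    if f[0]=="L": r,yy,n=f[1:]; l=np.array([54-r*np.cos(th)+n*np.sin(th),yy,53+r*np.sin(th)+n*np.cos(th)])
    else: l=np.array(f[1:],float)
    c,s=np.cos(w),np.sin(w); return np.array([x+c*l[0]-s*l[1],y+s*l[0]+c*l[1],l[2]])
E
python3 - <<'E'
from fit import *
t=lambda u,v:(285+u/5.333,155+v/5.333); s=lambda u,v:(280+(u-400)/4.267,135+v/4.27)
F=[("top",t(57,338),("C",-50,60,50)),("top",t(290,364),("C",-50,-60,50)),
("top",t(75,65),("L",104,60,7)),("top",t(328,93),("L",104,-60,7)),
("side",s(463,285),("C",50,60,50)),("side",s(600,357),("C",-50,60,50)),("side",s(737,265),("C",-50,-60,50)),
("side",s(435,107),("L",104,60,7)),("side",s(592,33),("L",104,-60,7)),
("top",t(201,62),("L",112,0,3.5))]
fun=lambda q:np.concatenate([proj(n,pt(q,f))-uv for n,uv,f in F])
r=least_squares(fun,[700,0,0,1.6],x_scale=[10,10,.1,.1],loss="soft_l1")
print(r.x,fun(r.x).reshape(-1,2))
print("edge",pt(r.x,("L",92,0,7)),"tip",pt(r.x,("L",112,0,0)),"hinge",pt(r.x,("C",54,0,53)))
print("lens",at_z("top",t(197,254),27))
for n,uv,z in[("solution top",(304,117),150),("solution foot",(306,137),0),("drops",(276,226),65),("supply tl",(442,194),90),("left lid R",(252,165),140),("right lid L",(387,158),140)]: print(n,at_z("top",uv,z))
E
```

```text
[571.78 -11.74  -0.12   1.59] [[-1.42 -0.3 ]
 [-0.17  0.21]
 [-0.98 -1.43]
 [-0.16 -1.03]
 [ 0.04 -0.85]
 [ 0.18  0.04]
 [ 0.9  -1.31]
 [ 1.33 -0.5 ]
 [ 0.06 -1.96]
 [-0.63  2.31]]
edge [634.16 -19.02 144.85] tip [627.59 -18.26 164.98] hinge [625.41 -18.    53.  ]
lens [576.29 -19.9   27.  ]
solution top [773.59  27.72 150.  ]
solution foot [776.33  26.52   0.  ]
drops [505.27 100.06  65.  ]
supply tl [ 587.18 -331.33   90.  ]
left lid R [647.85 157.09 140.  ]
right lid L [ 668.15 -182.95  140.  ]
```

Fit is good to a few mm: hinge at (625,-18,53), lid at about 1.59 rad, case yaw -0.12. I'll close the fingers, align the tool with the case, and go up and behind the lid.

step_arm(
  moves=[
    {"rz": 7.3, "z": -10, "gripper": 0},
    {"rz": 7.3, "z": -10, "gripper": 0},
    {"rz": 7.3, "z": -10, "gripper": 0},
    {"x": 24, "y": -41},
    {"x": 24, "y": -41},
    {"x": 24, "y": -41},
    {"x": 24, "y": -41},
    {"x": 24, "y": -41},
    {"x": 24, "y": -41},
    {"x": 24, "y": -41},
    {"x": 24, "y": -41},
    {"x": 24, "y": -41},
    {"x": 24, "y": -41},
    {"x": 24, "y": -41},
    {"x": 24, "y": -41},
    {"x": 24, "y": -41},
    {"x": 24, "y": -41},
    {"x": 24, "y": -41},
    {"x": 24, "y": -41},
    {},
  ],
)

```text
invalid input
```

step_arm(
  moves=[
    {"rz": 7.3, "z": -10, "gripper": 0},
    {"rz": 7.3, "z": -10, "gripper": 0},
    {"rz": 7.3, "z": -10, "gripper": 0},
    {"x": 24, "y": -41},
    {"x": 24, "y": -41},
    {"x": 24, "y": -41},
    {"x": 24, "y": -41},
    {"x": 24, "y": -41},
    {"x": 24, "y": -41},
    {"x": 24, "y": -41},
    {"x": 24, "y": -41},
    {"x": 24, "y": -41},
    {"x": 24, "y": -41},
    {"x": 24, "y": -41},
    {"x": 24, "y": -41},
    {"x": 24, "y": -41},
    {"x": 24, "y": -41},
    {"x": 24, "y": -41},
    {"x": 24, "y": -41},
    {"x": 0},
  ],
)

```text
invalid input
```

step_arm(
  moves=[
    {"x": 0, "y": 0, "z": -10, "rx": 0, "ry": 0, "rz": 7.3, "gripper": 0},
  ],
  grip_force=10,
)

```text
t: 0.2
position: [181.6, -675.0, 222.3]
tool_rot: [-3.132, -0.212, 0.001]
contact_force: [-0.5, 0.6, -0.3]
width: 86.0
finger_force: 0.0
```

step_arm(
  moves=[
    {"z": -10, "rz": 7.3, "gripper": 0},
    {"z": -10, "rz": 7.3, "gripper": 0},
    {"x": 24, "y": -41, "gripper": 0},
    {"x": 24, "y": -41, "gripper": 0},
    {"x": 24, "y": -41, "gripper": 0},
    {"x": 24, "y": -41, "gripper": 0},
    {"x": 24, "y": -41, "gripper": 0},
    {"x": 24, "y": -41, "gripper": 0},
    {"x": 24, "y": -41, "gripper": 0},
    {"x": 24, "y": -41, "gripper": 0},
  ],
  grip_force=10,
)

```text
invalid input
```

step_arm(
  moves=[
    {"x": 0, "y": 0, "z": -10, "rx": 0, "ry": 0, "rz": 7.3, "gripper": 0},
    {"x": 0, "y": 0, "z": -10, "rx": 0, "ry": 0, "rz": 7.3, "gripper": 0},
    {"x": 24, "y": -41, "z": 0, "rx": 0, "ry": 0, "rz": 0, "gripper": 0},
    {"x": 24, "y": -41, "z": 0, "rx": 0, "ry": 0, "rz": 0, "gripper": 0},
    {"x": 24, "y": -41, "z": 0, "rx": 0, "ry": 0, "rz": 0, "gripper": 0},
    {"x": 24, "y": -41, "z": 0, "rx": 0, "ry": 0, "rz": 0, "gripper": 0},
    {"x": 24, "y": -41, "z": 0, "rx": 0, "ry": 0, "rz": 0, "gripper": 0},
    {"x": 24, "y": -41, "z": 0, "rx": 0, "ry": 0, "rz": 0, "gripper": 0},
    {"x": 24, "y": -41, "z": 0, "rx": 0, "ry": 0, "rz": 0, "gripper": 0},
    {"x": 24, "y": -41, "z": 0, "rx": 0, "ry": 0, "rz": 0, "gripper": 0},
    {"x": 24, "y": -41, "z": 0, "rx": 0, "ry": 0, "rz": 0, "gripper": 0},
    {"x": 24, "y": -41, "z": 0, "rx": 0, "ry": 0, "rz": 0, "gripper": 0},
    {"x": 24, "y": -41, "z": 0, "rx": 0, "ry": 0, "rz": 0, "gripper": 0},
    {"x": 24, "y": -41, "z": 0, "rx": 0, "ry": 0, "rz": 0, "gripper": 0},
    {"x": 24, "y": -41, "z": 0, "rx": 0, "ry": 0, "rz": 0, "gripper": 0},
    {"x": 24, "y": -41, "z": 0, "rx": 0, "ry": 0, "rz": 0, "gripper": 0},
  ],
)

```text
t: 1.8
position: [584.6, -144.2, 243.8]
tool_rot: [-3.136, 0.187, 0.0]
contact_force: [-0.4, -0.5, -0.4]
width: 0.5
finger_force: 0.0
```

step_arm(
  moves=[
    {"x": 19.5, "y": -32.5, "z": 0, "rx": 0, "ry": 0, "rz": 0, "gripper": 0},
    {"x": 19.5, "y": -32.5, "z": 0, "rx": 0, "ry": 0, "rz": 0, "gripper": 0},
    {"x": 19.5, "y": -32.5, "z": 0, "rx": 0, "ry": 0, "rz": 0, "gripper": 0},
    {"x": 19.5, "y": -32.5, "z": 0, "rx": 0, "ry": 0, "rz": 0, "gripper": 0},
    {"x": 0, "y": 0, "z": 30, "rx": 0, "ry": 0, "rz": 0, "gripper": 0},
    {"x": 0, "y": 0, "z": 30, "rx": 0, "ry": 0, "rz": 0, "gripper": 0},
    {"x": 0, "y": 0, "z": 30, "rx": 0, "ry": 0, "rz": 0, "gripper": 0},
    {"x": 0, "y": 0, "z": 0, "rx": 0, "ry": 0, "rz": 0, "gripper": 0},
  ],
)

```text
t: 2.6
position: [674.1, -26.0, 149.7]
tool_rot: [-3.136, 0.187, 0.011]
contact_force: [-0.4, 0.2, 0.6]
width: 0.1
finger_force: 0.0
```

Run:
```python
from bench import get_obs, vision
import cv2,numpy as np
b=vision.capture("side")[90:250,230:390]; a=vision.capture("top")[100:240,260:400]
cv2.imwrite("pics/p2.png",np.hstack([cv2.resize(a,(400,400),interpolation=2),cv2.resize(b,(400,400),interpolation=2)]))
print(get_obs()["position"],get_obs()["tool_rot"],get_obs()["t"])
```

```text
[676.71682279 -26.33444042 154.18938363] [-3.13599305e+00  1.87428569e-01  1.33130413e-03] 2.7
```

View pics/p2.png

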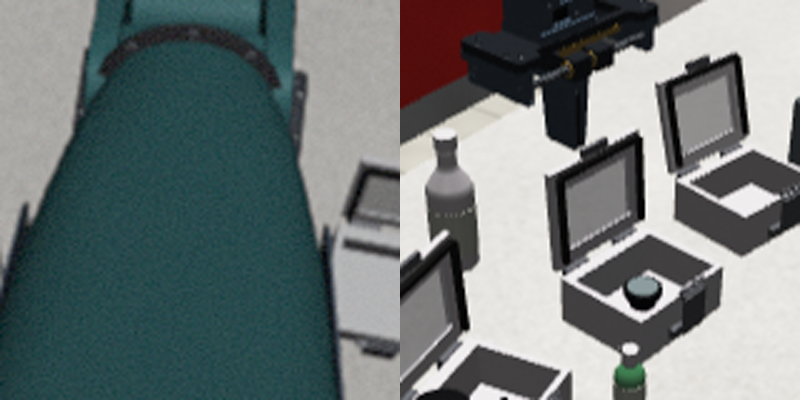

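The fingers hang behind the middle lid with clearance, and the bottle and neighbouring cases are clear. Next I push the lid forward along its arc.

step_arm(
  moves=[
    {"x": -14, "y": 0, "z": 1.5, "rx": 0, "ry": 0, "rz": 0, "gripper": 0},
    {"x": -14, "y": 0, "z": 1.5, "rx": 0, "ry": 0, "rz": 0, "gripper": 0},
    {"x": -8.5, "y": 0, "z": 0.5, "rx": 0, "ry": 0, "rz": 0, "gripper": 0},
    {"x": -8.5, "y": 0, "z": 0.5, "rx": 0, "ry": 0, "rz": 0, "gripper": 0},
    {"x": -8.5, "y": 0, "z": 0.5, "rx": 0, "ry": 0, "rz": 0, "gripper": 0},
    {"x": -8, "y": 0, "z": 2.5, "rx": 0, "ry": 0, "rz": 0, "gripper": 0},
    {"x": -8, "y": 0, "z": 2.5, "rx": 0, "ry": 0, "rz": 0, "gripper": 0},
    {"x": -8, "y": 0, "z": 3, "rx": 0, "ry": 0, "rz": 0, "gripper": 0},
    {"x": 0, "y": 0, "z": 0, "rx": 0, "ry": 0, "rz": 0, "gripper": 0},
  ],
)

```text
t: 3.6
position: [598.4, -16.9, 140.7]
tool_rot: [-3.136, 0.187, 0.003]
contact_force: [-0.0, 1.0, 0.9]
width: 0.3
finger_force: 0.0
```

Run:
```python
from bench import get_obs, vision
import cv2
b=vision.capture("side")[90:250,230:390]
cv2.imwrite("pics/p3.png",cv2.resize(b,(500,500),interpolation=2))
o=get_obs();print(o["position"],o["contact_force"],o["t"])
```

```text
[599.20979308 -17.0029555  141.09548766] [ 0.02835807  0.30048392 -0.00951221] 3.65
```

View pics/p3.png

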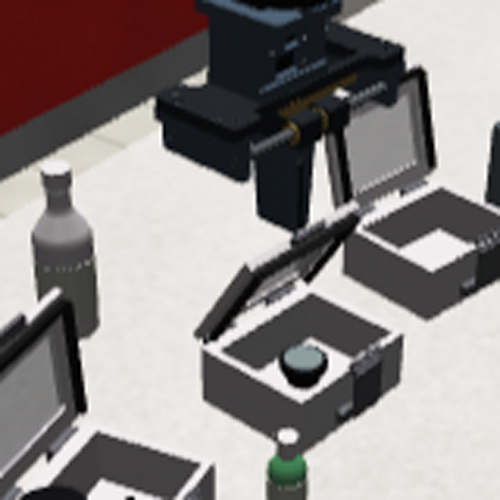

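The lid follows and is now at about 50–60°, with the lens undisturbed. I'll continue the arc.

step_arm(
  moves=[
    {"x": -7, "y": 0, "z": 4.5, "rx": 0, "ry": 0, "rz": 0, "gripper": 0},
    {"x": -7, "y": 0, "z": 5, "rx": 0, "ry": 0, "rz": 0, "gripper": 0},
    {"x": -7, "y": 0, "z": 5, "rx": 0, "ry": 0, "rz": 0, "gripper": 0},
    {"x": -6, "y": 0, "z": 6, "rx": 0, "ry": 0, "rz": 0, "gripper": 0},
    {"x": -6, "y": 0, "z": 6.5, "rx": 0, "ry": 0, "rz": 0, "gripper": 0},
    {"x": -5, "y": 0, "z": 6.5, "rx": 0, "ry": 0, "rz": 0, "gripper": 0},
    {"x": -4, "y": 0, "z": 7.5, "rx": 0, "ry": 0, "rz": 0, "gripper": 0},
    {"x": -4, "y": 0, "z": 7.5, "rx": 0, "ry": 0, "rz": 0, "gripper": 0},
    {"x": -3, "y": 0, "z": 8, "rx": 0, "ry": 0, "rz": 0, "gripper": 0},
    {"x": -2, "y": 0, "z": 6, "rx": 0, "ry": 0, "rz": 0, "gripper": 0},
    {"x": -1, "y": 0, "z": 5.5, "rx": 0, "ry": 0, "rz": 0, "gripper": 0},
    {"x": 0, "y": 0, "z": 0, "rx": 0, "ry": 0, "rz": 0, "gripper": 0},
  ],
)

```text
t: 4.85
position: [547.7, -10.8, 72.6]
tool_rot: [-3.136, 0.188, 0.002]
contact_force: [-0.5, -0.2, 0.7]
width: 0.7
finger_force: 0.0
```

Run:
```python
from bench import get_obs, vision
import cv2
b=vision.capture("side")[130:250,270:390]
cv2.imwrite("pics/p4.png",cv2.resize(b,(500,500),interpolation=2))
o=get_obs();print(o["position"],o["contact_force"],o["t"])
```

```text
[548.07730148 -10.89116029  73.09927798] [1.12219331 0.53441508 0.62916136] 4.9
```

View pics/p4.png

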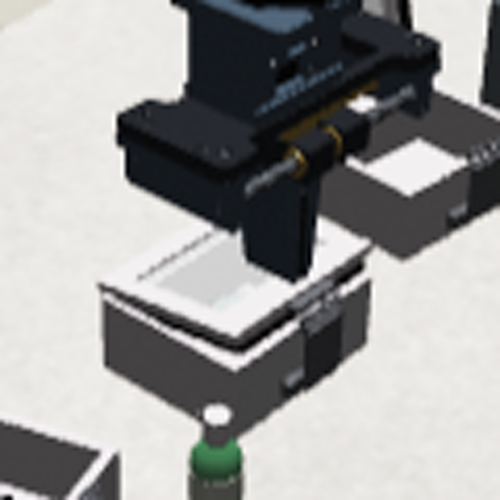

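The lid is nearly shut, with the clip still clear of the lip. I'll shift toward the edge point and press down in small steps.

step_arm(
  moves=[
    {"x": -5, "y": 0, "z": -3, "rx": 0, "ry": 0, "rz": 0, "gripper": 0},
    {"x": -5, "y": 0, "z": 2, "rx": 0, "ry": 0, "rz": 0, "gripper": 0},
    {"x": 0, "y": 0, "z": 3, "rx": 0, "ry": 0, "rz": 0, "gripper": 0},
    {"x": 0, "y": 0, "z": 3, "rx": 0, "ry": 0, "rz": 0, "gripper": 0},
    {"x": 0, "y": 0, "z": 2, "rx": 0, "ry": 0, "rz": 0, "gripper": 0},
    {"x": 0, "y": 0, "z": 2, "rx": 0, "ry": 0, "rz": 0, "gripper": 0},
    {"x": 0, "y": 0, "z": 1, "rx": 0, "ry": 0, "rz": 0, "gripper": 0},
    {"x": 0, "y": 0, "z": 1, "rx": 0, "ry": 0, "rz": 0, "gripper": 0},
    {"x": 0, "y": 0, "z": 0, "rx": 0, "ry": 0, "rz": 0, "gripper": 0},
  ],
)

```text
t: 5.8
position: [538.1, -9.7, 62.3]
tool_rot: [-3.136, 0.188, 0.001]
contact_force: [-2.6, 0.0, 2.9]
width: 0.4
finger_force: 2.0
```

step_arm(
  moves=[
    {"x": 0, "y": 0, "z": 0.7, "rx": 0, "ry": 0, "rz": 0, "gripper": 0},
    {"x": 0, "y": 0, "z": 0.7, "rx": 0, "ry": 0, "rz": 0, "gripper": 0},
    {"x": 0, "y": 0, "z": 0.6, "rx": 0, "ry": 0, "rz": 0, "gripper": 0},
    {"x": 0, "y": 0, "z": 0, "rx": 0, "ry": 0, "rz": 0, "gripper": 0},
  ],
)

```text
t: 6.2
position: [538.0, -9.7, 60.4]
tool_rot: [-3.136, 0.187, 0.001]
contact_force: [-5.2, 0.0, 7.0]
width: 0.4
finger_force: 3.1
```

step_arm(
  moves=[
    {"x": 0, "y": 0, "z": 0.5, "rx": 0, "ry": 0, "rz": 0, "gripper": 0},
    {"x": 0, "y": 0, "z": 0.5, "rx": 0, "ry": 0, "rz": 0, "gripper": 0},
    {"x": 0, "y": 0, "z": 0, "rx": 0, "ry": 0, "rz": 0, "gripper": 0},
  ],
)

```text
t: 6.5
position: [538.0, -9.7, 59.5]
tool_rot: [3.136, -0.187, -0.001]
contact_force: [-6.3, 1.1, 9.4]
width: 0.2
finger_force: 4.6
```

step_arm(
  moves=[
    {"x": 0, "y": 0, "z": 0.5, "rx": 0, "ry": 0, "rz": 0, "gripper": 0},
    {"x": 0, "y": 0, "z": 0.5, "rx": 0, "ry": 0, "rz": 0, "gripper": 0},
    {"x": 0, "y": 0, "z": 0, "rx": 0, "ry": 0, "rz": 0, "gripper": 0},
  ],
)

```text
t: 6.8
position: [537.9, -9.7, 58.6]
tool_rot: [3.136, -0.187, -0.001]
contact_force: [-7.3, 1.0, 10.8]
width: 0.4
finger_force: 5.6
```

step_arm(
  moves=[
    {"x": -0.5, "y": 0, "z": 0.6, "rx": 0, "ry": 0, "rz": 0, "gripper": 0},
    {"x": -0.5, "y": 0, "z": 0.6, "rx": 0, "ry": 0, "rz": 0, "gripper": 0},
    {"x": 0, "y": 0, "z": 0, "rx": 0, "ry": 0, "rz": 0, "gripper": 0},
  ],
)

```text
t: 7.1
position: [537.9, -9.7, 58.3]
tool_rot: [3.136, -0.187, 0.002]
contact_force: [-9.0, -0.8, 21.6]
width: 0.8
finger_force: 11.2
```

It hit the hard stop (58.3 mm, 21 N), so the clip should have caught. I'll back off and check.

step_arm(
  moves=[
    {"x": 0, "y": 0, "z": -4, "rx": 0, "ry": 0, "rz": 0, "gripper": 0},
    {"x": 0, "y": 0, "z": -20, "rx": 0, "ry": 0, "rz": 0, "gripper": 0},
    {"x": 0, "y": 0, "z": -40, "rx": 0, "ry": 0, "rz": 0, "gripper": 0},
    {"x": 0, "y": 0, "z": -40, "rx": 0, "ry": 0, "rz": 0, "gripper": 0},
    {"x": 0, "y": 0, "z": -40, "rx": 0, "ry": 0, "rz": 0, "gripper": 0},
    {"x": 0, "y": 0, "z": 0, "rx": 0, "ry": 0, "rz": 0, "gripper": 0},
    {"x": 0, "y": 0, "z": 0, "rx": 0, "ry": 0, "rz": 0, "gripper": 0},
  ],
)

```text
t: 7.8
position: [537.9, -9.6, 201.8]
tool_rot: [3.136, -0.187, 0.004]
contact_force: [0.4, 0.2, -1.7]
width: 0.8
finger_force: 0.0
```

Run:
```python
from bench import get_obs, vision
import cv2
c=vision.capture("side"); cv2.imwrite("pics/p5full.png",c)
cv2.imwrite("pics/p5.png",cv2.resize(c[130:280,210:390],(792,600*11//10*0+596),interpolation=2))
o=get_obs();print(o["position"],o["contact_force"],o["t"])
```

```text
[537.14720782  -9.57500348 200.70303295] [0.04455843 0.59201194 0.0891277 ] 7.85
```

View pics/p5.png

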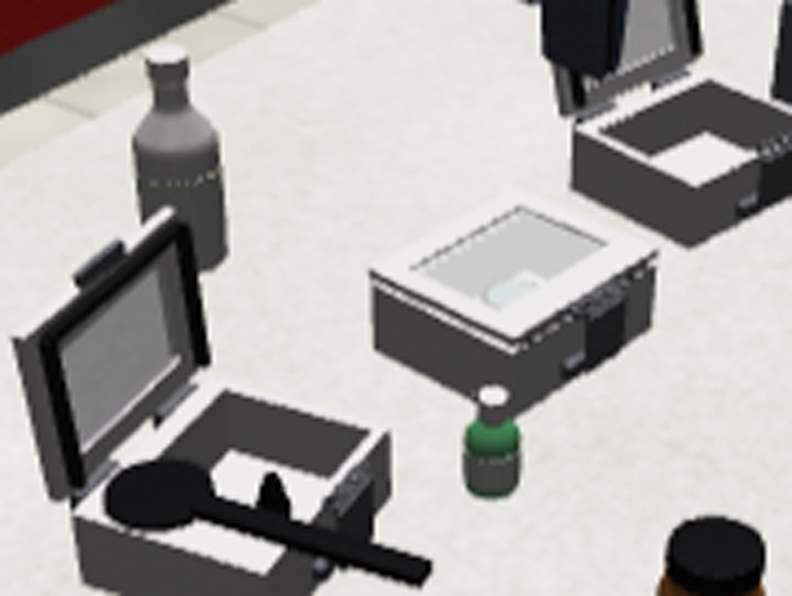

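The middle lid lies flat in the clip with the lens visible through its window. The other lids, paddle, prism, bottles and jar look unmoved. I'll check the lid angle against the fit.

Run:
```python
from fit import *
for th in(0,.06):
    for f in[("L",104,60,7),("L",104,60,0),("L",104,-60,7),("L",0,60,7),("C",-50,60,50)]:
        p=proj("side",pt([571.78,-11.74,-.12,th],f)); print(th,f,(p-[210,130])*[4.4,596/150])
```

```text
0 ('L', 104, 60, 7) [514.82 338.05]
0 ('L', 104, 60, 0) [514.55 347.97]
0 ('L', 104, -60, 7) [660.75 247.89]
0 ('L', 0, 60, 7) [367.3  264.91]
0 ('C', -50, 60, 50) [514.43 352.2 ]
0.06 ('L', 104, 60, 7) [514.15 328.71]
0.06 ('L', 104, 60, 0) [514.51 338.99]
0.06 ('L', 104, -60, 7) [660.58 238.92]
0.06 ('L', 0, 60, 7) [366.73 264.64]
0.06 ('C', -50, 60, 50) [514.43 352.2 ]
```

Run:
```python
import cv2
c=cv2.imread("pics/p5full.png")
cv2.imwrite("pics/p6.png",cv2.resize(c[185:235,290:365],(750,500),interpolation=0))
```

```text
(no output)
```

View pics/p6.png

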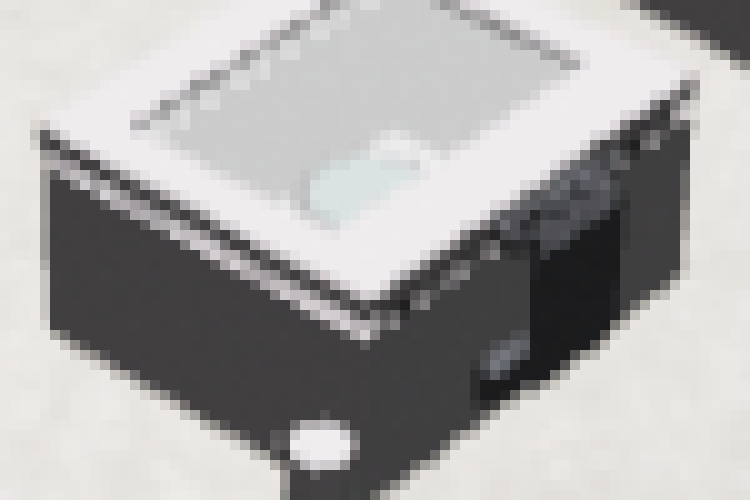

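The measured front corner (516,340) matches the prediction for a shut lid (338) rather than a sprung one (329), and the gap is parallel. The lid is clipped and the arm is clear, so I'm handing in.

```bash
python3 -c "
from bench import arm
print(arm.job_done())"
```

```text
the job is handed in; nothing more can be done
None
```

I shut and clipped the middle case with the lens inside and handed the job in at about 8 s; the other two cases are still open, the paddle stayed where it was (it lay across the prism's case), and the last picture shows no bystander moved.

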